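# Roll up the shutter of the wide honey-jar box

### The arm

A 7-joint arm with a two-finger parallel gripper is mounted at the origin on the work surface. World frame = base frame: x ahead of the robot, y to its left, z up, the work surface at z = 0. Lengths are in m, angles in rad, forces in N, time in s.
With the tool pointing down it reaches from about 0.425 to 0.875 m from the base axis. Payload 4.7 kg.
Tool frame: the origin (TCP) lies midway between the tips of the shut fingers; the grasp point (between the pads) lies 19 mm behind it; z points along the fingers, y is the direction in which the jaws open and shut (so a half turn about z gives the same grasp; the last joint's range is limited). The gripper opens to 87 mm and grips with 3 to 60 N. Pads are 19 mm wide; open, the fingers measure 117 mm over their backs; the gripper's body (75 mm by 190 mm) begins 51 mm behind the grasp point.
Start: joints at [0.014, 0.321, -0.07, 1.45, 0.023, 1.371, -0.057], TCP at [0.65, -0, 0.223] pointing down, gripper open.
Joint ranges: [-2.86, 2.86], [-0.3, 2.09], [-1.38, 1.24], [0.06, 2.45], [-1.56, 4.7], [0.09, 2.05], [-2.69, 2.69]. Speed limits (rad/s): [2.57, 2.57, 3.14, 3.14, 3.14, 3.14, 3.14].

### API

Orientations are given as a rotation vector (axis times angle).
In Python, from bench import get_state, eyes, job gives the robot as it stands. The module is installed in compiled form; this text tells all that it offers.
- The arm moves only by the shell command python3 -m jog 'ROWS' [FORCE]. ROWS is JSON, a list that holds one entry, the list of rows, each a list of 5 numbers: the opening, from 0 (shut) to 1 (fully open), then the shift along the tool's x, y, z in units of 40 mm (1.0 is 40 mm), then the turn about the tool's z in units of 5 degrees (1.0 is 5 degrees). In form: [[[jaw, dx, dy, dz, turn], ...]]. A call has 1 to 10 rows; each row shifts and turns the commanded pose from where the row before left it, along the tool's axes as they then stand; what a row does not reach is not made up. A row lasts 1/8 s, in which the tool goes at most 62.5 mm and 10.7 degrees, less where a joint would pass 70% of its speed; a pose out of reach is approached as far as the arm can. A call is refused whole if a number of a shift passes 1 or a number of a turn 1, either way. A call with a gripper value outside its range is refused whole. The fingers move at their own pace and stop on an object; FORCE is the grip in N (left out, the last holds). Time passes only in rows, so rows that do not move let the fingers close. It gives the time, the measured TCP pose, the force and the opening at its end, in the units of the state.
- get_state(): the state, without advancing time (a new reading comes with each control period).
- eyes.get_image(name): name is "scene" or "side" or "wrist"; returns (picture, depth): 420x560x3 uint8, red, green, blue; 420x560 float32, m along the optical axis (not along the pixel's ray), 0 where there is no reading.
- eyes.camera_params(name): a dict with "camera_matrix" (3x3 intrinsics, pixels), "pose" (4x4, takes a point from camera to world coordinates); the wrist camera has in their place "mount" (4x4, takes a point from camera to tool coordinates, whose origin is the TCP and whose axes are the flange's). Camera axes: x right, y down, z forward; pixel columns grow to the right and rows downward; lengths in m; the calibration is good to about 2 mm. A picture is of the moment at which its call begins: read the wrist's pose just before it. camera_params takes no time and is no camera call.
- job.close_job(): hands the job in, once; it reports no verdict.
The state is a dict: "time": time; "joint_positions": joint angles; "qd": joint speeds; "joint_torque": joint torques, N m; "position": TCP position; "tool_rot": TCP orientation; "ft_force": force on the tool from outside, world axes, zero at the start; "torque": the same for the moment, N m; "grip_width": opening from 0.0 (shut) to 1.0 (fully open).
Only numpy, scipy, OpenCV 4.12 (cv2) and the standard library are available. Lean on these libraries where they do the work, as an engineer would, in place of code of your own. Each camera call takes 0.05 s, during which the arm holds its last target. There are 200 camera calls.

### The job

Two wooden roll-top jar boxes stand on the garage bench. Take the wider box's slatted shutter by its grip, roll it all the way up until it stays open by itself, and let go; leave the narrower box shut.

Things in the scene. Friction and masses are not known exactly. Their poses are not given: they have to be found in the camera images.
- wide_box: The wider of two alike wooden roll-top boxes, fixed, left or right of the other: half-round sides (radius 168 mm), 336 deep (x), 240 wide (y), 190 mm high. Origin: centre of its underside; its x points from the shutter side (which faces the robot more or less) to the rear hood. The tracks are arcs about a level axis along its y, 20 mm above the origin. Front sill 56 mm high.
- wide_grip (a point): Centre of the dark wooden grip on the wide shutter's lowest slat, mid-width: 40 mm along the box's y (pinch its two ends), 22 thick, 28 deep, on a 20 mm wide stem. 200 mm from the tracks' axis (slats' face 162). Shut: 188 mm in front of the box's origin, 88 above the bench (20 degrees above level). It climbs to 220 mm, straight above the axis, when open. Axes: the box's when shut; turn with it.
- wide_shutter (a joint): Angle (rad) of the wide box's light-wood slatted shutter along its tracks: 0 shut, 1.2 fully open at the stop (grip 89 degrees above level). About 0.4 kg, light friction: raising takes about 3 N at the grip. Balance point near 0.62: let go below about 0.45, the shutter slides shut; between, it may rest half-way; beyond about 0.85 it runs on to the open stop and rests there.
- narrow_shutter (a joint): The same for the narrower box (150 mm wide, otherwise alike, with the same grip): it is shut, at 0, and stays so.

How it is judged:
At the end, for the whole second after the job is handed in: The wide box's shutter is up by itself at 1.05 rad or more of its 1.2 rad travel and at rest (under 0.05 rad/s); the narrow box's shutter is shut (under 0.1 rad) (value of joint wide_shutter above 1.05 rad and velocity of joint wide_shutter between -0.05 and 0.05 rad/s and value of joint narrow_shutter below 0.1 rad); the robot touches nothing.
It fails at once if the narrow box's shutter is raised (over 0.15 rad) (value of joint narrow_shutter above 0.15 rad).
It also fails if it takes over 38 s, if anything falls off the work surface, if the arm or the gripper's body presses on something with over 40 N, if the wrist force passes 120 N, or if a joint passes its speed limit or range.

## Working session

There is one attempt and no reset: what is moved stays moved. The work goes in short steps, Python scripts to look and compute and a shell command to move; the robot and the scene stay as the last step left them, time stands still between calls to the robot, and variables do not carry over. Pictures are saved under pics/ and viewed, about 8 in all and at most 12, crops included, and the job is handed in when it is done.

```bash
mkdir -p pics
python3 - <<'E'
from bench import get_state, eyes
import cv2,numpy as np
s=get_state();print(s)
ims=[]
for n in("scene","side"):
    p,d=eyes.get_image(n);np.savez(f"{n}.npz",p=p,d=d,**eyes.camera_params(n));cv2.imwrite(f"pics/{n}.png",p[:,:,::-1])
    print(eyes.camera_params(n))
E
```

```text
{'time': 0.0, 'joint_positions': array([ 0.01411154,  0.32179139, -0.07009036,  1.45167379,  0.0226382 ,
        1.37079912, -0.05690316]), 'qd': array([-0.00055241, -0.00081682, -0.00102369, -0.00197217,  0.00094319,
       -0.00090131, -0.00069892]), 'joint_torque': array([-2.58547143e-04, -4.91284704e+01, -4.03903294e-01, -3.12526345e+01,
       -6.40594075e-02,  4.37659642e-02,  1.61017233e-04]), 'position': array([ 6.49446524e-01, -6.79448541e-05,  2.21482711e-01]), 'tool_rot': array([-2.22053626, -2.22060024,  0.00223675]), 'ft_force': array([-0.2048006 , -0.32141822,  0.3662507 ]), 'torque': array([-0.03078164,  0.01602489, -0.01353457]), 'grip_width': 1.0012116463615455}
{'camera_matrix': array([[496.87508431,   0.        , 283.4255395 ],
       [  0.        , 496.87508431, 214.07988867],
       [  0.        ,   0.        ,   1.        ]]), 'pose': array([[ 0.63846154,  0.72935645, -0.24577637,  0.79152264],
       [ 0.76960379, -0.60135644,  0.21466354, -0.27995326],
       [ 0.00876704, -0.32620484, -0.94525845,  1.12819021],
       [ 0.        ,  0.        ,  0.        ,  1.        ]])}
{'camera_matrix': array([[526.4919571 ,   0.        , 288.67459519],
       [  0.        , 526.4919571 , 213.31211807],
       [  0.        ,   0.        ,   1.        ]]), 'pose': array([[-0.93704557,  0.33115755, -0.11081639,  0.64457918],
       [ 0.34919638,  0.89107055, -0.28992269,  0.3099759 ],
       [ 0.00273514, -0.31036746, -0.95061273,  1.24647966],
       [ 0.        ,  0.        ,  0.        ,  1.        ]])}
```

View pics/scene.png

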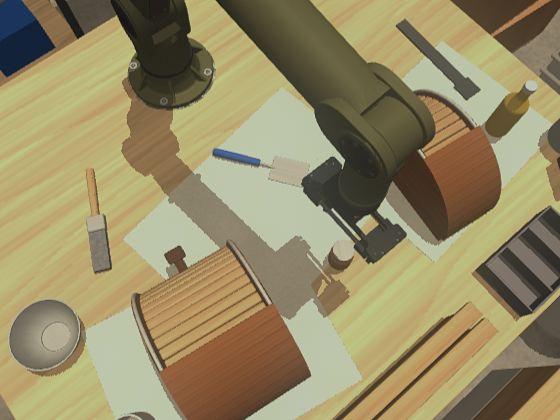

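View pics/side.png

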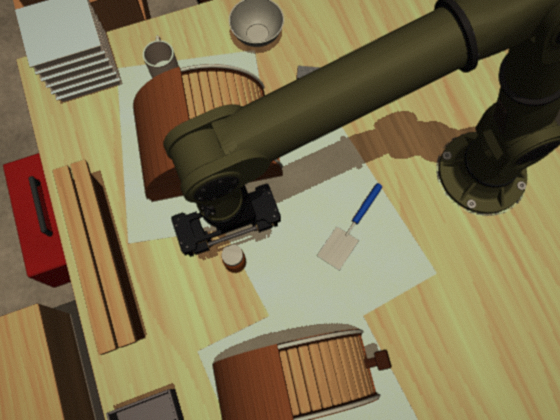

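The scene view shows the wide box at lower left (grip at about (175,256), hood edge from (163,375) to (275,303)). The narrow box is at upper right behind the arm, with its grip in the side view at about (380,358). I'll measure the wide box.

```bash
cat > h.py <<'E'
import numpy as np,cv2
def cloud(d,K,T):
    v,u=np.mgrid[:d.shape[0],:d.shape[1]]
    c=np.stack([(u-K[0,2])/K[0,0]*d,(v-K[1,2])/K[1,1]*d,d],-1)
    return c@T[:3,:3].T+T[:3,3]
E
python3 - <<'E'
from h import *
from scipy.optimize import least_squares
f=np.load("scene.npz");X=cloud(f['d'],f['camera_matrix'],f['pose']);p=f['p'].astype(int);d=f['d']
hsv=cv2.cvtColor(f['p'],cv2.COLOR_RGB2HSV)
roi=np.zeros(d.shape,bool);roi[235:420,125:325]=1
for q in((163,380),(272,308),(230,350),(175,254),(240,245),(137,300)):print(q,hsv[q[1],q[0]],X[q[1],q[0]].round(3))
top=roi&(d>0)&(X[...,2]>.10)&(X[...,2]<.2)
hood=top&(hsv[...,0]<12)&(hsv[...,1]>120)
P=X[hood];print(len(P))
# cylinder, radius 168, axis height .02 : params: yaw, signed offset of axis
def r(q):
    a=np.array([np.cos(q[0]),np.sin(q[0])]);return np.hypot(P[:,:2]@a-q[1],P[:,2]-.02)-q[2]
for y0 in(-1,-.5,0):
    s=least_squares(r,[y0,.6,.168],loss='soft_l1',f_scale=.003);print(s.x,s.cost,np.median(abs(s.fun)))
    a=np.array([np.cos(s.x[0]),np.sin(s.x[0])]);b=np.array([-a[1],a[0]])
    y=P[:,:2]@b;print('y',np.percentile(y,[0,1,2,98,99,100]).round(3))
    ymid=(np.percentile(y,1)+np.percentile(y,99))/2;o=a*s.x[1]+b*ymid;print('origin',o,'grip',o-a*.188)
# grip
g=np.zeros(d.shape,bool);g[240:275,160:192]=1
g&=(hsv[...,2]<120)&(X[...,2]>.06)
print(g.sum(),X[g].min(0),X[g].max(0),np.median(X[g],0))
E
```

```text
(163, 380) [ 12 152 144] [ 0.652 -0.433  0.192]
(272, 308) [ 12 150 148] [ 0.677 -0.202  0.189]
(230, 350) [ 12 159 141] [ 0.687 -0.31   0.184]
(175, 254) [ 14 114  98] [ 0.446 -0.282  0.097]
(240, 245) [ 21  61 139] [ 0.493 -0.152  0.002]
(137, 300) [ 15 113  81] [ 0.48  -0.398  0.111]
96
[-0.14666169  0.66667557  0.17606911] 8.379427812417186e-05 0.0007863579153826322
y [-0.333 -0.332 -0.321 -0.148 -0.142 -0.14 ]
origin [ 0.62485032 -0.33210992] grip [ 0.4388686  -0.30463626]
[-0.14666169  0.66667557  0.17606911] 8.379427812417201e-05 0.0007863578892405021
y [-0.333 -0.332 -0.321 -0.148 -0.142 -0.14 ]
origin [ 0.62485032 -0.33210992] grip [ 0.4388686  -0.30463626]
[-0.14666169  0.66667557  0.17606911] 8.379427812417165e-05 0.0007863579845134167
y [-0.333 -0.332 -0.321 -0.148 -0.142 -0.14 ]
origin [ 0.62485032 -0.33210992] grip [ 0.4388686  -0.30463627]
348 [ 0.42698798 -0.30330213  0.07402589] [ 0.79152264 -0.26257946  1.12819021] [ 0.45310296 -0.2851654   0.09702107]
```

Run:
```python
from h import *
from scipy.optimize import least_squares
f=np.load("scene.npz");X=cloud(f['d'],f['camera_matrix'],f['pose']);d=f['d']
hsv=cv2.cvtColor(f['p'],cv2.COLOR_RGB2HSV)
roi=np.zeros(d.shape,bool);roi[235:420,125:325]=1
top=roi&(d>0)&(X[...,2]>.10)&(X[...,2]<.2)
hood=top&(hsv[...,0]<14)&(hsv[...,1]>135)&(hsv[...,2]>120)
P=X[hood];print(len(P))
def r(q):
    a=np.array([np.cos(q[0]),np.sin(q[0])]);return np.hypot(P[:,:2]@a-q[1],P[:,2]-.02)-q[2]
s=least_squares(r,[-.15,.6,.168],loss='soft_l1',f_scale=.003);print(s.x,np.median(abs(s.fun)))
a=np.array([np.cos(s.x[0]),np.sin(s.x[0])]);b=np.array([-a[1],a[0]])
y=P[:,:2]@b;pc=np.percentile(y,[0,1,2,98,99,100]);print('y',pc.round(3))
o=a*s.x[1]+b*(pc[1]+pc[4])/2;print('origin',o,'grip',o-a*.188)
g=np.zeros(d.shape,bool);g[240:275,160:192]=1
g&=(hsv[...,2]<125)&(X[...,2]>.07)&(X[...,2]<.12)
Q=X[g];l=np.c_[(Q[:,:2]-o)@a,(Q[:,:2]-o)@b,Q[:,2]];print(len(Q),np.percentile(l,[2,50,98],axis=0).round(3),Q.mean(0))
```

```text
7221
[-0.14266664  0.66760761  0.17473025] 0.0010293543870967259
y [-0.337 -0.334 -0.332 -0.103 -0.101 -0.098]
origin [ 0.62992251 -0.31005693] grip [ 0.44383252 -0.28332649]
349 [[-0.197 -0.018  0.082]
 [-0.179  0.     0.097]
 [-0.151  0.019  0.105]] [ 0.45458424 -0.28468075  0.09475311]
```

```bash
python3 -m jog '[[[0.9,-0.7,-0.5,-0.1,0],[0.9,-0.7,-0.5,-0.1,0],[0.9,-0.7,-0.5,-0.1,0],[0.9,-0.7,-0.5,-0.1,0],[0.9,-0.7,-0.5,0,0],[0.9,-0.7,-0.5,0,0],[0.9,-0.7,-0.5,0,0],[0.9,-0.7,-0.5,0,0],[0.9,-0.7,-0.5,0,0],[0.9,-0.7,-0.5,0,0]]]' 30
python3 -m jog '[[[0.9,0,0,0,1],[0.9,0,0,0,1],[0.9,0,0,0,1],[0.9,0,0,0,1],[0.9,0,0,0,1],[0.9,0,0,0,1],[0.9,0,0,0,1],[0.9,0,0,0,1],[0.9,0,0,0,1],[0.9,0,0,0,1]]]'
python3 -m jog '[[[0.9,0,0,0,1],[0.9,0,0,0,1],[0.9,0,0,0,1],[0.9,0,0,0,1],[0.9,0,0,0,1],[0.9,0,0,0,1],[0.9,0,0,0,1],[0.9,0,0,0,1],[0.9,0,0,0,1],[0.9,0,0,0,0.6]]]'
cat > loc.py <<'E'
from h import *
from bench import get_state, eyes
from scipy.spatial.transform import Rotation as Ro
s=get_state();R=Ro.from_rotvec(s['tool_rot']).as_matrix();t=s['position'];O=np.array([.630,-.310,.02]);c=-.1427
a=np.array([np.cos(c),np.sin(c),0]);b=np.array([-a[1],a[0],0])
print('t',s['time'],'pos',t.round(4),'grip',s['grip_width'],'F',s['ft_force'].round(1),'\nR',R.round(3).tolist(),'q',s['joint_positions'].round(2))
g=t+R[:,2]*-.019;l=(g-O);print('grasp pt box coords',(l@a).round(4),(l@b).round(4),l[2].round(4),'ang',np.degrees(np.arctan2(l[2],-(l@a))).round(1),'r',np.hypot(l@a,l[2]).round(4))
E
python3 - <<'E'
from loc import *
p,d=eyes.get_image("wrist");m=eyes.camera_params("wrist");T=np.eye(4);T[:3,:3]=R;T[:3,3]=t;T=T@m['mount']
np.savez("w.npz",p=p,d=d,K=m['camera_matrix'],T=T);cv2.imwrite("pics/w1.png",p[:,:,::-1])
K=m['camera_matrix'];G=np.array([.4438,-.2833,.088,1]);q=np.linalg.inv(T)@G;print('grip expected px',K[:2,:2]@(q[:2]/q[2])+K[:2,2])
E
```

```text
time: 1.35
position: [0.449, -0.2807, 0.2382]
tool_rot: [-2.221, -2.221, 0.0]
ft_force: [-0.2, 0.1, 0.1]
grip_width: 0.901
time: 2.6
position: [0.4498, -0.2799, 0.2381]
tool_rot: [-2.953, -1.07, 0.001]
ft_force: [-0.3, -0.1, 0.5]
grip_width: 0.9
time: 3.85
position: [0.4497, -0.2798, 0.2381]
tool_rot: [-3.133, 0.222, 0.001]
ft_force: [-0.8, 0.5, -0.1]
grip_width: 0.9
t 3.85 pos [ 0.4497 -0.2798  0.2381] grip 0.8997450958614308 F [-0.8  0.5 -0.1] 
R [[0.99, -0.141, -0.001], [-0.141, -0.99, 0.0], [-0.001, -0.0, -1.0]] q [ 0.32  0.06  0.19  1.73 -0.01  1.36 -1.2 ]
grasp pt box coords -0.1827 0.0042 0.2371 ang 52.4 r 0.2993
grip expected px [279.12914332 203.80985066]
```

View pics/w1.png

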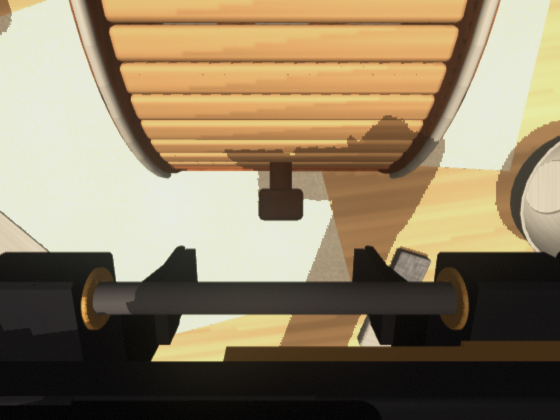

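The wrist view shows the grip at (281,204), against a predicted (279,204), so the estimate holds. I'll go down and pinch.

```bash
python3 -m jog '[[[0.9,-0.13,0.1,0,0],[0.9,0,0,0.7,0],[0.9,0,0,0.7,0],[0.9,0,0,0.7,0],[0.9,0,0,0.7,0],[0.9,0,0,0.7,0],[0.9,0,0,0.7,0],[0.9,0,0,0,0]]]'
python3 -m jog '[[[0.3,0,0,0,0],[0.3,0,0,0,0],[0.3,0,0,0,0],[0.3,0,0,0,0],[0.3,0,0,0,0],[0.3,0,0,0,0]]]' 20
python3 - <<'E'
from loc import *
p,d=eyes.get_image("wrist");cv2.imwrite("pics/w2.png",p[:,:,::-1])
O2=np.array([-.188,.068])
A=np.radians(np.array([20,26,32,38,44,50,56,62,68,74,80,86,89.5]));x=-.2*np.cos(A);z=.2*np.sin(A)
print(np.c_[np.diff(x),-np.diff(z)]/.04)
E
```

```text
time: 4.9
position: [0.4421, -0.2825, 0.0685]
tool_rot: [-3.132, 0.218, 0.008]
ft_force: [-0.0, 0.0, 0.6]
grip_width: 0.903
time: 5.65
position: [0.4444, -0.2844, 0.0709]
tool_rot: [3.132, -0.22, 0.001]
ft_force: [-0.1, -3.3, 1.3]
grip_width: 0.455
t 5.65 pos [ 0.4444 -0.2844  0.0709] grip 0.45496263574650825 F [-0.1 -3.3  1.3] 
R [[0.99, -0.14, 0.001], [-0.14, -0.99, -0.002], [0.001, 0.002, -1.0]] q [ 0.34  0.19  0.19  1.94 -0.04  1.02 -1.16]
grasp pt box coords -0.1874 -0.0011 0.0699 ang 20.5 r 0.2
[[ 0.20449287 -0.48175502]
 [ 0.25372975 -0.45774059]
 [ 0.30018671 -0.42871106]
 [ 0.34335477 -0.39498448]
 [ 0.38276095 -0.35693036]
 [ 0.41797353 -0.31496565]
 [ 0.4486067  -0.2695501 ]
 [ 0.47432485 -0.22118131]
 [ 0.49484619 -0.17038921]
 [ 0.50994589 -0.11773029]
 [ 0.51945852 -0.06378149]
 [ 0.30514969 -0.01198936]]
```

View pics/w2.png

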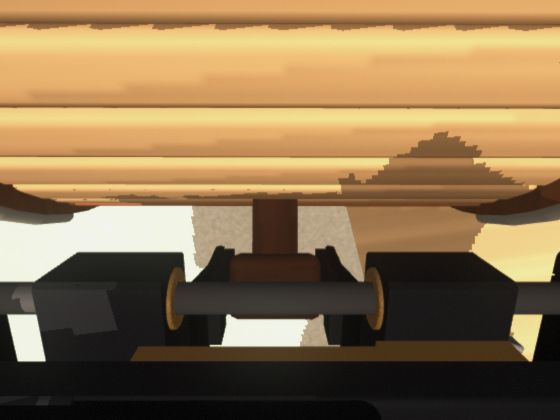

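The pinch is good: the grip sits between the pads at about (275,285), opening 0.455 (40 mm). Now I'll raise the shutter along the arc, in part first.

```bash
python3 -m jog '[[[0.3,0.1,0,-0.24,0],[0.3,0.1,0,-0.24,0],[0.3,0.13,0,-0.23,0],[0.3,0.13,0,-0.23,0],[0.3,0.15,0,-0.21,0],[0.3,0.15,0,-0.21,0],[0.3,0.17,0,-0.2,0],[0.3,0.17,0,-0.2,0]]]' 20
python3 -c "import loc"
```

```text
time: 6.7
position: [0.4862, -0.2904, 0.1405]
tool_rot: [3.133, -0.221, -0.006]
ft_force: [-1.3, -3.9, -1.3]
grip_width: 0.458
t 6.7 pos [ 0.4862 -0.2904  0.1405] grip 0.4579485685730923 F [-1.3 -3.9 -1.3] 
R [[0.99, -0.141, -0.004], [-0.141, -0.99, -0.0], [-0.003, 0.001, -1.0]] q [ 0.32  0.2   0.19  1.77 -0.04  1.18 -1.19]
grasp pt box coords -0.1451 -0.001 0.1395 ang 43.9 r 0.2013
```

```bash
python3 -m jog '[[[0.3,0.19,0,-0.18,0],[0.3,0.19,0,-0.18,0],[0.3,0.21,0,-0.16,0],[0.3,0.21,0,-0.16,0],[0.3,0.22,0,-0.13,0],[0.3,0.22,0,-0.13,0],[0.3,0.24,0,-0.11,0],[0.3,0.24,0,-0.11,0],[0.3,0.25,0,-0.08,0],[0.3,0.25,0,-0.08,0]]]' 20
python3 -c "import loc"
```

```text
time: 7.95
position: [0.5755, -0.3032, 0.1948]
tool_rot: [3.132, -0.221, -0.001]
ft_force: [-1.9, -4.4, 2.3]
grip_width: 0.457
t 7.95 pos [ 0.5755 -0.3032  0.1948] grip 0.45736748724563314 F [-1.9 -4.4  2.3] 
R [[0.99, -0.14, -0.0], [-0.14, -0.99, -0.002], [-0.0, 0.002, -1.0]] q [ 0.3   0.33  0.18  1.5  -0.06  1.32 -1.23]
grasp pt box coords -0.0549 -0.001 0.1938 ang 74.2 r 0.2014
```

```bash
python3 -m jog '[[[0.3,0.26,0,-0.06,0],[0.3,0.26,0,-0.06,0],[0.3,0.26,0,-0.03,0],[0.3,0.26,0,-0.03,0],[0.3,0.26,0,0,0],[0.3,0,0,0,0],[0.3,0,0,0,0]]]' 20
python3 -c "import loc"
```

```text
time: 8.82
position: [0.6247, -0.3102, 0.2019]
tool_rot: [3.133, -0.222, -0.007]
ft_force: [-7.3, -2.7, 6.2]
grip_width: 0.458
t 8.825 pos [ 0.6247 -0.3102  0.2019] grip 0.45758418714280347 F [-7.3 -2.7  6.2] 
R [[0.99, -0.141, -0.005], [-0.141, -0.99, -0.0], [-0.005, 0.001, -1.0]] q [ 0.3   0.43  0.18  1.35 -0.07  1.37 -1.24]
grasp pt box coords -0.0051 -0.001 0.2009 ang 88.6 r 0.201
```

It is at the stop (88.6°, the arm feeling about 7 N back-push). I'll open and rise straight up.

```bash
python3 -m jog '[[[0.9,0,0,0,0],[0.9,0,0,0,0],[0.9,0,0,0,0],[0.9,0,0,0,0],[0.9,0,0,-0.4,0],[0.9,0,0,-0.6,0],[0.9,0,0,-0.6,0],[0.9,0,0,-0.6,0],[0.9,-0.7,0,-0.4,0],[0.9,-0.7,0,-0.4,0]]]'
python3 -m jog '[[[0.9,-0.7,0,0,0],[0.9,-0.7,0,0,0],[0.9,-0.7,0,0,0],[0.9,0,0,0,0],[0.9,0,0,0,0],[0.9,0,0,0,0]]]'
python3 - <<'E'
from loc import *
for n in("wrist","scene"):
    p,d=eyes.get_image(n);m=eyes.camera_params(n)
    if n=="wrist": T=np.eye(4);T[:3,:3]=R;T[:3,3]=t;T=T@m['mount'];cv2.imwrite("pics/w3.png",p[:,:,::-1])
    else: T=m['pose'];cv2.imwrite("pics/s3.png",p[:,:,::-1])
    for nm,gp in(("open",O+[0,0,.2]),("shut",O-a*.188+[0,0,.068])):
        q=np.linalg.inv(T)@np.r_[gp,1];K=m['camera_matrix'];print(n,nm,(K[:2,:2]@(q[:2]/q[2])+K[:2,2]).round())
E
```

```text
time: 10.07
position: [0.5715, -0.3012, 0.3228]
tool_rot: [3.133, -0.219, 0.002]
ft_force: [1.1, -0.1, 0.1]
grip_width: 0.903
time: 10.82
position: [0.4896, -0.2893, 0.321]
tool_rot: [3.134, -0.218, 0.0]
ft_force: [0.2, -0.5, 0.2]
grip_width: 0.898
t 10.825 pos [ 0.4896 -0.2893  0.321 ] grip 0.8983852393495545 F [ 0.2 -0.5  0.2] 
R [[0.99, -0.138, 0.0], [-0.138, -0.99, -0.0], [0.0, 0.0, -1.0]] q [ 0.31  0.12  0.19  1.51 -0.02  1.52 -1.2 ]
grasp pt box coords -0.142 0.0006 0.32 ang 66.1 r 0.3501
wrist open [276.   9.]
wrist shut [275. 221.]
scene open [209. 324.]
scene shut [175. 255.]
```

View pics/w3.png

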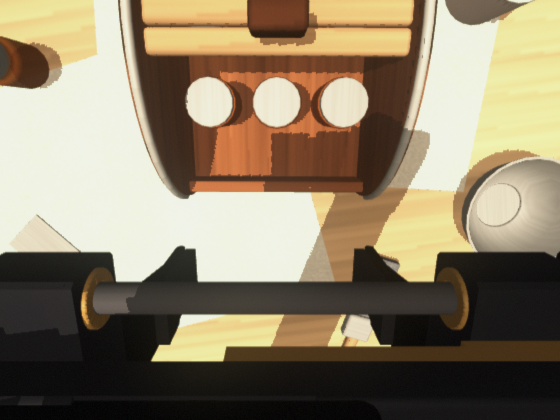

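View pics/s3.png

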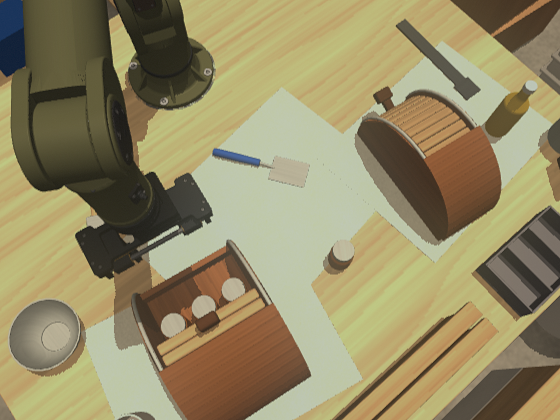

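Both views show the wide shutter up. Its grip is at about (207,321) in the scene view, against (209,324) predicted for open. The narrow box is still shut, with its grip at (384,97), and the arm is clear. I'll do one check that the shutter is at rest, then hand in.

```bash
python3 -m jog '[[[0.9,0,0,0,0],[0.9,0,0,0,0],[0.9,0,0,0,0],[0.9,0,0,0,0],[0.9,0,0,0,0],[0.9,0,0,0,0]]]'
python3 - <<'E'
from bench import eyes,job
import cv2,numpy as np
p,d=eyes.get_image("scene");o=cv2.imread("pics/s3.png")[:,:,::-1]
D=abs(p.astype(int)-o).max(2);x=D[240:400,130:310].max(),D[80:240,355:500].max();print("max change wide,narrow",x)
if max(x)<60: print(job.close_job())
E
```

```text
time: 11.68
position: [0.4887, -0.2895, 0.321]
tool_rot: [3.134, -0.219, 0.0]
ft_force: [-0.1, -0.2, -0.5]
grip_width: 0.901
max change wide,narrow (np.int64(83), np.int64(4))
```

Run:
```python
from bench import eyes
import cv2,numpy as np
p,d=eyes.get_image("scene");o=cv2.imread("pics/s3.png")[:,:,::-1]
D=abs(p.astype(int)-o).max(2)[240:400,130:310];v,u=np.where(D>30);print(len(v),[(a+130,b+240,D[b,a]) for a,b in zip(u,v)][:30]);print('grip area',D[305-240:335-240,190-130:225-130].max())
```

```text
122 [(np.int64(133), np.int64(240), np.int64(51)), (np.int64(148), np.int64(240), np.int64(52)), (np.int64(149), np.int64(240), np.int64(52)), (np.int64(151), np.int64(240), np.int64(38)), (np.int64(157), np.int64(240), np.int64(67)), (np.int64(158), np.int64(240), np.int64(44)), (np.int64(166), np.int64(240), np.int64(38)), (np.int64(167), np.int64(240), np.int64(54)), (np.int64(169), np.int64(240), np.int64(40)), (np.int64(132), np.int64(241), np.int64(49)), (np.int64(146), np.int64(241), np.int64(31)), (np.int64(148), np.int64(241), np.int64(49)), (np.int64(149), np.int64(241), np.int64(35)), (np.int64(155), np.int64(241), np.int64(82)), (np.int64(156), np.int64(241), np.int64(42)), (np.int64(164), np.int64(241), np.int64(37)), (np.int64(165), np.int64(241), np.int64(53)), (np.int64(167), np.int64(241), np.int64(41)), (np.int64(131), np.int64(242), np.int64(42)), (np.int64(145), np.int64(242), np.int64(31)), (np.int64(146), np.int64(242), np.int64(43)), (np.int64(147), np.int64(242), np.int64(55)), (np.int64(153), np.int64(242), np.int64(82)), (np.int64(155), np.int64(242), np.int64(44)), (np.int64(162), np.int64(242), np.int64(34)), (np.int64(164), np.int64(242), np.int64(76)), (np.int64(165), np.int64(242), np.int64(37)), (np.int64(143), np.int64(243), np.int64(37)), (np.int64(144), np.int64(243), np.int64(39)), (np.int64(147), np.int64(243), np.int64(49))]
grip area 4
```

The listed changes are at the gripper's edge, at the corner of the comparison window, where the arm settled by about 1 mm. The shutter's grip area is unchanged (4 of 255), so I'm handing in.

```bash
python3 -c "
from bench import job
print(job.close_job())"
```

```text
the job is handed in; nothing more can be done
None
```

The wide box's shutter is rolled up and staying open by itself, the narrow box is shut, and the job is handed in at about 11.7 s. I pinched the wide grip by its two ends, followed the track arc to the stop at about 88.6°, opened the jaws, rose clear and backed away.

- **Wide shutter:** after letting go, the grip was seen at about (207,321) in the scene view, against (209,324) predicted for fully open. That is a few mm short, well inside what the 1.05 rad limit allows. The joint angle itself could not be read.
- **At rest:** my first automatic picture comparison over the wide box failed its threshold (change of 83, limit 60). The changed pixels I listed were all at the gripper's edge, where the arm had settled by about 1 mm. The area around the grip was unchanged (4 of 255), so the shutter was at rest.
- **Narrow box:** it looked shut in the last view and did not change between pictures (4 of 255).
- **Robot:** it touches nothing; the wrist force read about zero (under 1 N).

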